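# Stow a drive in the latched device case

### The job

Put the loose black drive away in the device case: press the orange sprung catch down through the gap in the latch housing so that the blue door springs open, set the drive down gently, lying flat, on the green mat inside the case, then lower the door without slamming it until it is fully closed and the catch has snapped back over its bar. Leave the other things where they are, upright and undisturbed.

Things in the scene. Friction and masses are not known exactly. Their poses are not given: they have to be found in the camera images.
- case: Grey steel case fixed to the table, 192 (x) x 288 (y) x 90 mm high, walls and floor 6 mm. A full-height wall at y = 0, 6 mm thick, makes two compartments 180 (x) x 135 (y) mm, centred at y = +70.5 and -70.5 mm. Origin: centre of its underside; x runs from the front (latch side, towards the robot) to the back (hinge side), z up. Stands within 60 x 160 mm, turned up to 0.25 rad
- case_gap (a point): middle of the gap at the top, 100 mm high, of the dark latch housing (65 (x) x 74 (y) mm, on the middle of the case's front face, open on top). The gap over the catch's tab is 42 mm along the case's x (housing's front plate to catch's upright arm) by 64 mm along y (between the cheeks). It lies at case x = -135, y = 0 mm
- catch_tab (a point): the point to press, on the upper face of the orange tab of the catch: at rest 92 mm above the table, 8 mm below the housing's rim, at case x = -136, y = 0 mm. The tab is 30 (x) x 40 (y) mm. Moves with the catch: sinks 34 mm per rad and shifts a little towards the robot
- catch (a joint): angle of the orange sprung catch (rad): 0 at rest, stop at 0.38. Pressing its tab down tips its upright arm (nose 115 mm high) towards the robot; the door is freed from about 0.2 rad (tab 7 mm down), safely at 0.3 rad (11 mm down). Needs about 2.5 N at first, 6 N at 0.3 rad. Springs back when let go. The sloped nose lets the door's bar push it aside and snap under it
- door (a joint): angle of the blue door on the case (rad): 0 closed (about 0.005 held by the catch), 1.25 wide open, its stop. Plate 192 (hinge to front edge) x 288 x 10 mm; closed it lies 90 to 100 mm high; the catch holds a steel bar 8 mm ahead of its front edge. Freed, a damped spring lifts it to 1.25 in about 1.5 s and keeps it up. Pushing it down near the edge takes 2 to 4 N, about 8 N to latch
- door_hinge (a point): on the door's upper face, above its hinge line. The hinge axis runs along the case's y at case x = +96 mm, 90 mm above the table; this point lies 10 mm above it when closed and turns with the door
- door_edge (a point): middle of the door's front edge, on its upper (outer) face, 192 mm from the hinge; moves with the door (about 275 mm above the table when wide open)
- mat: Thin green mat, 170 (x) by 128 (y) by 5 mm, fixed on the floor of one of the two compartments (either one), so its upper face is 11 mm above the table. Origin: centre of its underside; axes along the case's
- drive: The loose black drive: a block 100 (x) by 48 (y) by 30 mm high with a thin silver stripe on top, about 0.35 kg. Origin: centre of its underside. Lies flat on the table in one of four places (two left of the case, two right), at any yaw; grip it across its 48 mm width
- adapter: Bystander: black power brick 90 by 55 by 40 mm, lying in the compartment without the mat. Origin: centre of its underside
- tape: Bystander: brown ring (tape roll) lying flat, 90 mm across, 30 mm high, in one of the four places. Origin: centre of its underside
- remote: Bystander: white remote control 110 by 40 by 18 mm, lying flat in one of the four places. Origin: centre of its underside
- speaker: Bystander: small grey speaker 75 by 60 by 85 mm high, standing in one of the four places. Origin: centre of its underside
- spray: Bystander: white bottle with a blue cap, 52 mm across, 160 mm high, standing at one front corner of the case beside the latch housing. Origin: centre of its underside
- can: Bystander: yellow can 60 mm across, 100 mm high, standing at the other front corner of the case. Origin: centre of its underside
Not all that is in view belongs to the job. Leave any purple or red look-alike of the drive alone.

How it is judged:
On the way, in this order (a step that is already met when the one before it is completed fails the run):
1. the orange catch has been pressed down through the gap (over 0.15 rad) (value of joint catch above 0.15 rad), for 0.02 s.
2. the blue door has sprung open (over 1.0 rad) (value of joint door above 1 rad), for 0.2 s.
3. the drive lies flat on the green mat, let go (x of drive in the frame of mat between -0.07 and 0.07 m and y of drive in the frame of mat between -0.05 and 0.05 m and z of drive in the frame of mat below 0.012 m and angle between drive's own z axis and vertical below 0.15 rad and contact force between the fingers and drive below 0.05 N and linear speed of drive below 0.03 m/s), for 0.2 s.
At the end, for the whole second after the job is handed in: The door is closed (under 0.03 rad) with the catch back at rest over its bar (under 0.08 rad), and the drive lies still and flat (within 0.15 rad) on the green mat: its centre within 70 mm along the case and 50 mm across it of the mat's centre, its underside on the mat (value of joint door below 0.03 rad and value of joint catch below 0.08 rad and x of drive in the frame of mat between -0.07 and 0.07 m and y of drive in the frame of mat between -0.05 and 0.05 m and z of drive in the frame of mat below 0.012 m and angle between drive's own z axis and vertical below 0.15 rad and linear speed of drive below 0.03 m/s); the robot touches nothing.
It fails at once if a bystander (tape, remote, speaker, spray, can, adapter) moved over 30 mm or tilted over 0.5 rad (distance of any of tape, remote, speaker, spray, can, adapter from where it was at the start of the episode above 0.03 m or angle between any of tape, remote, speaker, spray, can, adapter's own z axis and vertical above 0.5 rad).
It fails at once if the drive dropped (moving over 0.6 m/s while not held) (linear speed of drive above 0.6 m/s and contact force between the fingers and drive below 0.05 N).
It fails at once if the door slammed (closing faster than 4 rad/s) (velocity of joint door below -4 rad/s).
It also fails if it takes over 69 s, if anything falls off the work surface, if the arm or the gripper's body presses on something with over 40 N, if the wrist force passes 120 N, or if a joint passes its speed limit or range.

### The arm

A 6-joint arm with a two-finger parallel gripper is mounted at the origin on the work surface. World frame = base frame: x ahead of the robot, y to its left, z up, the work surface at z = 0. Lengths are in m, angles in rad, forces in N, time in s.
With the tool pointing down it reaches from about 0.375 to 0.9 m from the base axis. Payload 3.1 kg.
Tool frame: the origin (TCP) lies on the centre line of the jaws, within the pads' length; the fingertips stand 19 mm ahead of it and the grasp point (between the pads) is the TCP; y points along the fingers, x is the direction in which the jaws open and shut, and the axes are right-handed (so a half turn about y gives the same grasp; the last joint's range is limited). The gripper opens to 85 mm and grips with 20 to 120 N. Pads are 22 mm wide; open, the fingers measure 114 mm over their backs; the gripper's body (76 mm by 85 mm) begins 54 mm behind the grasp point. The pads swing forward as they close: fully open they stand 13 mm farther back than shut.
Start: joints at [1.028, 0.527, 1.433, -0, 1.181, -0.178], TCP at [0.223, 0.584, 0.25] pointing down, gripper open.
Joint ranges: [-3.08, 3.08], [-0.75, 2.2], [0.22, 2.44], [-1.43, 4.57], [0, 2.65], [-2.85, 2.85]. Speed limits (rad/s): [2.79, 2.79, 3.14, 3.14, 3.14, 3.14].

### API

Orientations are given as a unit quaternion [x, y, z, w].
In Python, from station import * gives the robot as it stands.
- The arm moves only by the tool step_arm, never from a script. Its argument "moves" is a list of rows, each a list of 7 numbers: the turn, a rotation vector about the tool's x, y, z in rad, then the shift along the tool's x, y, z in cm, then the closure, from -1 (fully open) to 1 (shut). A call has 1 to 12 rows; each row is the pose to reach, as a shift and turn from the pose measured when the call began, along the tool's axes at that moment; what a row does not reach only later rows make up. A row lasts 1/8 s, in which the tool goes at most 62.5 mm and 10.7 degrees, less where a joint would pass 70% of its speed; a pose out of reach is approached as far as the arm can. A call with a gripper value outside its range is refused whole. The fingers move at their own pace and stop on an object; "grip_force" is the grip in N (left out, the last holds). Time passes only in rows, so rows that repeat a pose let the fingers close. It gives the time, the measured TCP pose, the force and the opening at its end, in the units of the state.
- sense(): the state, without advancing time (a new reading comes with each control period).
- snapshot(name): name is "side" or "top"; returns a dict with "frame" (480x640x3 uint8, red, green, blue), "z_map" (480x640 float32, m along the optical axis (not along the pixel's ray), 0 where there is no reading), "vfov" (degrees; the focal length in pixels is half the picture's height over the tangent of half this angle, whatever the lens; pixels are square), "cx", "cy" (the principal point, pixels), "dist" ([k1, k2, p1, p2, k3] as OpenCV has them; the pictures are not rectified), "xyz" and "orientation" of the camera in the world. Camera axes: x right, y down, z forward; pixel columns grow to the right and rows downward; lengths in m; the calibration is good to about 2 mm. A picture is of the moment at which its call begins.
- sign_off(): hands the job in, once; it reports no verdict.
The state is a dict: "t": time; "q": joint angles; "qd": joint speeds; "tau": joint torques, N m; "tcp_pos": TCP position; "tool_rot": TCP orientation; "force": force on the tool from outside, world axes, zero at the start; "ft_torque": the same for the moment, N m; "finger_gap": opening from 0.0 (shut) to 1.0 (fully open).
Only numpy, scipy, OpenCV 4.12 (cv2) and the standard library are available. Lean on these libraries where they do the work, as an engineer would, in place of code of your own. Each camera call takes 0.05 s, during which the arm holds its last target.

## Working session

There is one attempt and no reset: what is moved stays moved. The work goes in short steps, Python scripts to look and compute and a tool call to move; the robot and the scene stay as the last step left them, time stands still between calls to the robot, and variables do not carry over. Pictures are saved under pics/ and viewed, and the job is handed in when it is done.

Besides the shell and the picture viewer there is one more tool, called as a command line: name --pt "numbers of a row" for each row, then --argument value for the rest. step_arm: Moves the arm, as the interface text tells. Its arguments: {"type":"object","properties":{"moves":{"type":"array","items":{"type":"array","items":{"type":"number"}}},"grip_force":{"type":"number"}},"required":["moves"]}

```bash
ls; mkdir -p pics
cat > h.py <<'E'
from station import *
import numpy as np, cv2, pickle
from scipy.spatial.transform import Rotation as R
def K(s):
    f=s["frame"].shape[0]/2/np.tan(np.radians(s["vfov"])/2)
    return np.array([[f,0,s["cx"]],[0,f,s["cy"]],[0,0,1.]])
def rays(s,px):
    px=np.asarray(px,float).reshape(-1,1,2)
    u=cv2.undistortPoints(px,K(s),np.array(s["dist"],float)).reshape(-1,2)
    d=np.c_[u,np.ones(len(u))]
    return d@R.from_quat(s["orientation"]).as_matrix().T
def onplane(s,px,z):
    d=rays(s,px);o=np.array(s["xyz"]);t=(z-o[2])/d[:,2]
    return o+d*t[:,None]
def bydepth(s,px):
    d=rays(s,px);px=np.asarray(px).reshape(-1,2).astype(int)
    return np.array(s["xyz"])+d*s["z_map"][px[:,1],px[:,0]][:,None]
def proj(s,P):
    Rm=R.from_quat(s["orientation"]).as_matrix().T
    P=np.asarray(P,float).reshape(-1,3)
    c=(P-np.array(s["xyz"]))@Rm.T
    return cv2.projectPoints(c,np.zeros(3),np.zeros(3),K(s),np.array(s["dist"],float))[0].reshape(-1,2)
def cloud(s):
    h,w=s["z_map"].shape
    v,u=np.mgrid[:h,:w]
    return bydepth(s,np.c_[u.ravel(),v.ravel()]).reshape(h,w,3)
def save(s,n): cv2.imwrite(f"pics/{n}.png",s["frame"][:,:,::-1])
E
python3 - <<'E'
from h import *
for n in("top","side"):
    s=snapshot(n);save(s,n+"0");pickle.dump(s,open(n+"0.pkl","wb"))
    print(n,s["vfov"],s["cx"],s["cy"],s["dist"],s["xyz"],s["orientation"],(s["z_map"]==0).mean())
print(sense())
E
```

```text
pics
top 56.09589525921378 314.85972644483365 243.9485262547693 [-0.00586846  0.          0.          0.          0.        ] [ 0.26807135 -0.07365605  1.19198662] [ 0.74851838 -0.65462278  0.07087586 -0.07852299] 0.0039713541666666664
side 44.150500648237845 320.42025736227225 238.75008064781355 [-0.0646018  0.         0.         0.         0.       ] [ 1.50326854 -0.86344312  1.03024511] [ 0.80040396  0.39151464 -0.19071186 -0.4119451 ] 0.005618489583333333
{'t': 0.1, 'q': array([ 1.02753837e+00,  5.28371614e-01,  1.43377265e+00, -1.75932660e-05,
        1.18144151e+00, -1.78487106e-01]), 'qd': array([-0.00024582,  0.00106688, -0.00296673,  0.00169321,  0.00106203,
        0.0027957 ]), 'tau': array([ 1.05668541e-04, -4.43309498e+01, -1.78586090e+01, -1.62830638e-04,
        3.82027589e-03,  2.75296799e-07]), 'tcp_pos': array([0.22260446, 0.58335318, 0.24943292]), 'tool_rot': array([ 0.58268875,  0.40038094, -0.40166045, -0.58209777]), 'force': array([-1.20135012, -0.44104737, -0.45680515]), 'ft_torque': array([ 0.02490091,  0.00821736, -0.02774209]), 'finger_gap': 0.9991636771998323}
```

View pics/top0.png

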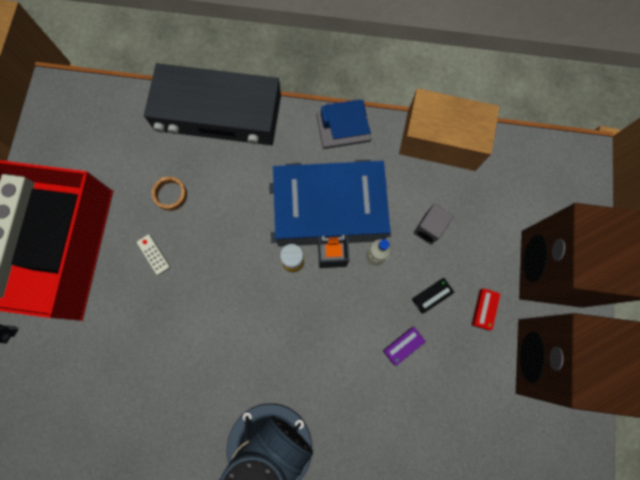

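View pics/side0.png

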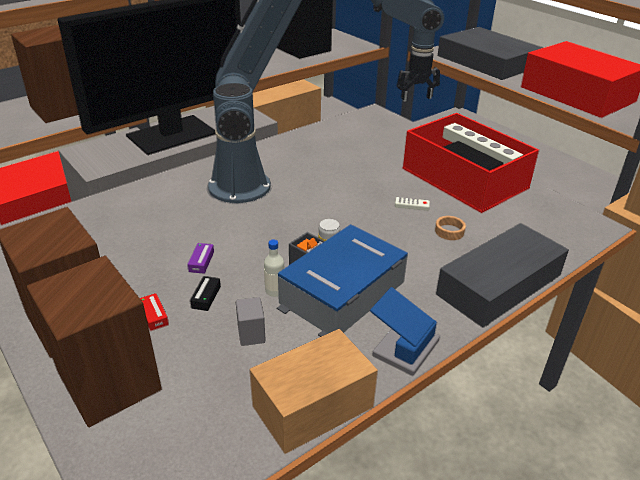

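The top view shows the closed blue door around (331,201), the orange catch at (333,249), and the can and spray at (291,257) and (378,251). Three things could be taken for the drive in the top view: black at (433,295), purple at (404,346) and red at (486,309). By the description I choose the black one. Next I measure it and check a close crop.

```bash
cat > m1.py <<'E'
from h import *
s=pickle.load(open("top0.pkl","rb"));f=s["frame"];hsv=cv2.cvtColor(f,cv2.COLOR_RGB2HSV)
C=cloud(s);print("cloud z table",np.median(C[300:400,100:200,2]))
def rect(mask,roi):
    m=np.zeros_like(mask);x0,y0,x1,y1=roi;m[y0:y1,x0:x1]=mask[y0:y1,x0:x1]
    c=max(cv2.findContours(m,cv2.RETR_EXTERNAL,cv2.CHAIN_APPROX_NONE)[0],key=cv2.contourArea)
    return c.reshape(-1,2),m
blue=((hsv[...,0]>100)&(hsv[...,0]<125)&(hsv[...,1]>150)).astype(np.uint8)
def fit(c,z):
    P=onplane(s,c,z)[:,:2].astype(np.float32);r=cv2.minAreaRect(P);return r
c,m=rect(blue,(262,152,395,245));blueRect=fit(c,.1);print("door",blueRect, np.median(C[...,2][m>0]))
black=((hsv[...,2]<45)).astype(np.uint8)
c,m=rect(black,(405,270,460,320));print("drive",fit(c,.03),cv2.minAreaRect(c))
st=((f.min(2)>140)).astype(np.uint8)
c,m=rect(st,(405,270,460,320));print("stripe",fit(c,.03),cv2.minAreaRect(c))
org=((hsv[...,0]<15)&(hsv[...,1]>180)&(f[...,0]>150)).astype(np.uint8)
c,m=rect(org,(310,230,355,270));print("orange",fit(c,.1),np.percentile(C[...,2][m>0],[5,50,95]))
for n,px in dict(can=(291,254),spray=(382,244),speaker=(437,218),purple=(404,346)).items(): print(n,C[px[1],px[0]])
for n,px in dict(drive=(433,295),purple=(404,346),red=(486,309)).items(): print(n,C[px[1],px[0]])
a=cv2.resize(f[225:365,380:520],None,fx=4,fy=4,interpolation=cv2.INTER_CUBIC);cv2.imwrite("pics/crop1.png",a[...,::-1])
a=cv2.resize(f[145:285,260:400],None,fx=4,fy=4,interpolation=cv2.INTER_CUBIC);cv2.imwrite("pics/crop2.png",a[...,::-1])
E
python3 m1.py
```

```text
cloud z table 0.0016413366280713104
door ((0.6226340532302856, -0.0682041347026825), (0.19327735900878906, 0.2863568663597107), 10.725435256958008) 0.10169482611927738
drive ((0.4226028323173523, -0.36291560530662537), (0.04474388062953949, 0.10101979225873947), 40.43498992919922) ((432.5384521484375, 295.30767822265625), (17.75040626525879, 38.274314880371094), 56.30992889404297)
stripe ((0.41855499148368835, -0.3721534013748169), (0.004164019599556923, 0.07042837142944336), 40.27031707763672) ((435.9230651855469, 297.38458251953125), (1.6640996932983398, 26.625608444213867), 56.30992889404297)
orange ((0.49244460463523865, -0.09367646276950836), (0.030266815796494484, 0.03717316687107086), 7.6771368980407715) [0.08989628 0.0936178  0.11577485]
can [0.46710537 0.00843191 0.10711922]
spray [ 0.50908329 -0.20332985  0.16181602]
speaker [ 0.6123697  -0.34444523  0.08786947]
purple [ 0.2857725  -0.30166129  0.03013406]
drive [ 0.42367246 -0.36425029  0.02942238]
purple [ 0.2857725  -0.30166129  0.03013406]
red [ 0.40502532 -0.49924964  0.03717403]
```

View pics/crop1.png

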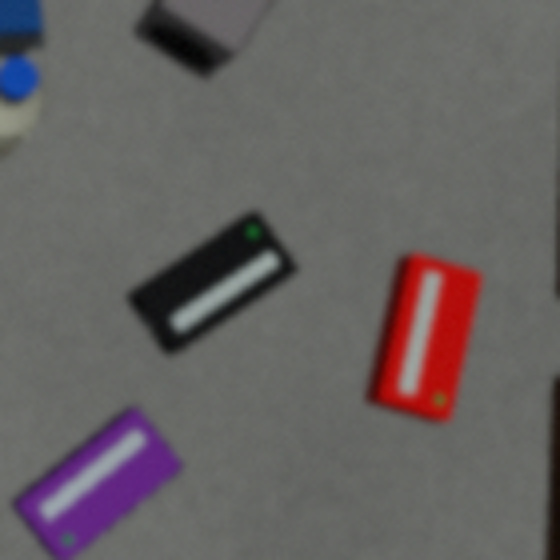

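View pics/crop2.png

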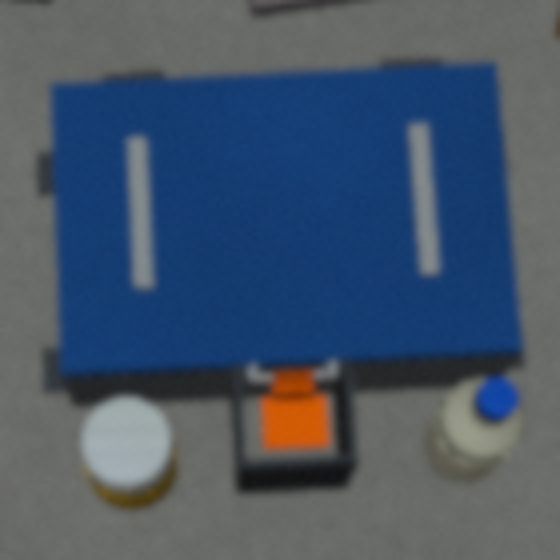

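The crop shows the black drive at top-view pixel (433,295), with a silver stripe and a green LED. The red and purple ones are look-alikes, so the black one is the drive. The case is at about (0.623,-0.068) with a yaw of 0.187 rad. Next I write a move calculator.

```bash
cat >> h.py <<'E'
psi=np.radians(10.72); CO=np.array([.6226,-.0682,0])
Rc=R.from_euler('z',psi)
def case(x,y,z): return CO+Rc.apply([x,y,z])
def tool(jawdir,approach):
    y=np.array(approach,float);y/=np.linalg.norm(y)
    x=np.array(jawdir,float);x-=y*(x@y);x/=np.linalg.norm(x)
    return R.from_matrix(np.c_[x,y,np.cross(x,y)])
def row(pos,rot=None,st=None):
    st=st or sense();T=R.from_quat(st["tool_rot"])
    rv=np.zeros(3) if rot is None else (T.inv()*rot).as_rotvec()
    sh=T.inv().apply(np.array(pos)-st["tcp_pos"])*100
    print("row",np.round(rv,3),np.round(sh,2),"|deg",np.round(np.degrees(np.linalg.norm(rv)),1))
    return rv,sh
def best(pos,jaw,app):
    st=sense();T=R.from_quat(st["tool_rot"])
    return min([tool(jaw,app),tool(-np.array(jaw),app)],key=lambda r:(T.inv()*r).magnitude())
E
python3 - <<'E'
from h import *
st=sense();print(R.from_quat(st["tool_rot"]).as_matrix().round(3))
cy=Rc.apply([0,1,0]);cx=Rc.apply([1,0,0])
for a in(0,12):
    ap=[0,0,-1]+np.tan(np.radians(a))*cx
    for s in(1,-1): row(case(-.137,0,.2),tool(s*cy,ap))
d=np.radians(40.4)
for s in(1,-1): row([.4226,-.363,.2],tool([s*np.cos(d),s*np.sin(d),0],[0,0,-1]))
E
```

```text
[[ 0.357 -0.001 -0.934]
 [ 0.934 -0.002  0.357]
 [-0.002 -1.     0.   ]]
row [-0.001 -0.552 -0.002] [-53.77   5.03 -48.95] |deg 31.6
row [ 2.00e-03  2.59e+00 -1.00e-03] [-53.77   5.03 -48.95] |deg 148.4
row [-0.205 -0.55  -0.06 ] [-53.77   5.03 -48.95] |deg 33.8
row [ 0.079  2.577 -0.272] [-53.77   5.03 -48.95] |deg 148.6
row [ 0.     0.501 -0.002] [-81.26   5.09 -52.44] |deg 28.7
row [-0.003 -2.641 -0.   ] [-81.26   5.09 -52.44] |deg 151.3
```

```bash
cat > press.py <<'E'
from h import *
import sys
a=np.radians(12);cy=Rc.apply([0,1,0]);cx=Rc.apply([1,0,0])
ap=np.array([0,0,-np.cos(a)])+np.sin(a)*cx
for z in map(float,sys.argv[1:]):
    row(case(-.139,0,z)-.019*ap,tool(cy,ap))
st=sense();T=R.from_quat(st["tool_rot"]);tip=st["tcp_pos"]+.019*T.apply([0,1,0]);print("tip case",Rc.inv().apply(tip-CO).round(4),"ap",ap.round(3),st["force"],st["q"].round(2),st["t"])
E
python3 press.py .19
```

```text
row [-0.205 -0.55  -0.06 ] [-54.09   4.17 -48.44] |deg 33.8
tip case [-0.2718  0.7146  0.2304] ap [ 0.204  0.039 -0.978] [-1.20135012 -0.44104737 -0.45680515] [ 1.03  0.53  1.43 -0.    1.18 -0.18] 0.1
```

step_arm --pt "0 0 0 -10 -3 -9 1" --pt "-0.05 -0.15 -0.02 -20 -3 -18 1" --pt "-0.1 -0.3 -0.04 -30 -3 -27 1" --pt "-0.15 -0.45 -0.06 -40 -3 -36 1" --pt "-0.205 -0.55 -0.06 -48 0 -43 1" --pt "-0.205 -0.55 -0.06 -54.1 2 -48.4 1" --pt "-0.205 -0.55 -0.06 -54.1 4.2 -48.4 1" --pt "-0.205 -0.55 -0.06 -54.1 4.2 -48.4 1" --pt "-0.205 -0.55 -0.06 -54.1 4.2 -48.4 1" --pt "-0.205 -0.55 -0.06 -54.1 4.2 -48.4 1" --pt "-0.205 -0.55 -0.06 -54.1 4.2 -48.4 1" --pt "-0.205 -0.55 -0.06 -54.1 4.2 -48.4 1" --grip_force 40

```text
t: 1.6
tcp_pos: [0.4825, -0.0977, 0.2078]
tool_rot: [0.496, 0.598, -0.484, -0.402]
force: [0.1, 0.3, 0.0]
finger_gap: 0.002
```

```bash
python3 press.py .19 .12 .094 .078
python3 - <<'E'
from h import *
for n in("top","side"):
    s=snapshot(n);save(s,n+"1")
    a=s["frame"][140:290,250:410] if n=="top" else s["frame"][150:330,220:420]
    cv2.imwrite(f"pics/{n}1c.png",cv2.resize(a,None,fx=3.5,fy=3.5)[...,::-1])
E
```

```text
row [ 0.    -0.002 -0.   ] [ 0.29 -0.07 -0.04] |deg 0.1
row [ 0.    -0.002 -0.   ] [0.29 6.78 1.42] |deg 0.1
row [ 0.    -0.002 -0.   ] [0.29 9.32 1.96] |deg 0.1
row [ 0.    -0.002 -0.   ] [ 0.29 10.88  2.29] |deg 0.1
tip case [-0.1392 -0.003   0.1892] ap [ 0.204  0.039 -0.978] [0.08300995 0.25214178 0.04025094] [-0.5   0.36  1.94  0.21  0.69 -2.41] 1.6
```

View pics/top1c.png

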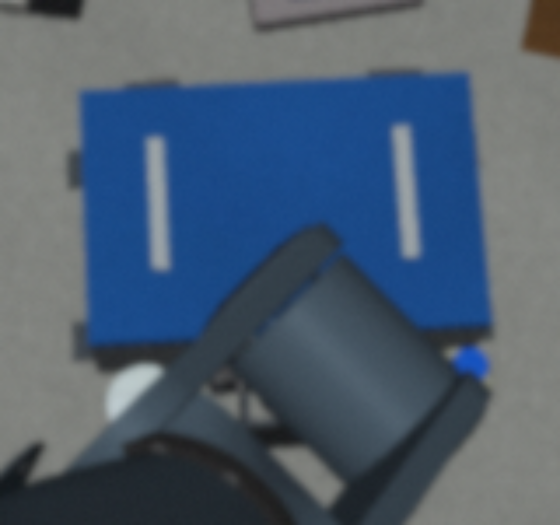

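View pics/side1c.png

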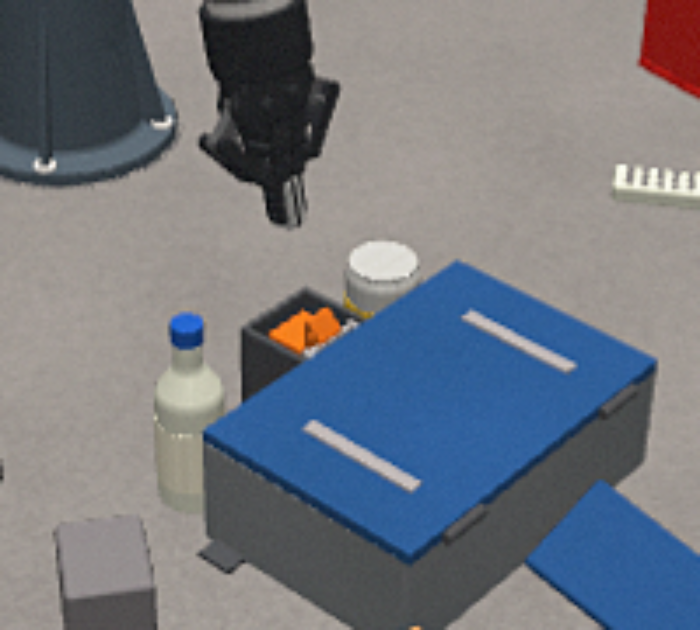

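The top crop is mostly covered by the wrist. The side crop shows the shut fingers directly above the latch housing, at about (285,215) in the crop. I descend slowly.

step_arm --pt "0 0 0 0.3 4 0.85 1" --pt "0 0 0 0.3 6.8 1.4 1" --pt "0 0 0 0.3 8 1.7 1" --pt "0 0 0 0.3 9.1 1.9 1" --pt "0 0 0 0.3 9.1 1.9 1"

```text
t: 2.33
tcp_pos: [0.4843, -0.0966, 0.1148]
tool_rot: [0.498, 0.597, -0.483, -0.402]
force: [-0.1, 0.1, -0.3]
finger_gap: 0.001
```

```bash
python3 press.py .19 .094 .079
```

```text
row [ 0.002 -0.004 -0.003] [ 0.2  -9.21 -1.79] |deg 0.3
row [ 0.002 -0.004 -0.003] [0.22 0.18 0.23] |deg 0.3
row [ 0.002 -0.004 -0.003] [0.22 1.65 0.54] |deg 0.3
tip case [-0.1371 -0.0023  0.0962] ap [ 0.204  0.039 -0.978] [-0.07268602  0.06498209 -0.29737884] [-0.5   0.55  2.01  0.32  0.43 -2.53] 2.325
```

step_arm --pt "0 0 0 0.2 0.8 0.35 1" --pt "0 0 0 0.2 1.3 0.45 1" --pt "0 0 0 0.2 1.65 0.55 1" --pt "0 0 0 0.2 1.7 0.55 1"

```text
t: 2.82
tcp_pos: [0.4815, -0.0954, 0.098]
tool_rot: [0.498, 0.597, -0.484, -0.401]
force: [-8.6, -4.6, 17.4]
finger_gap: -0.001
```

```bash
python3 press.py .19 .094 .079
```

```text
row [ 0.002 -0.004 -0.004] [ 1.000e-02 -1.079e+01 -2.400e+00] |deg 0.3
row [ 0.002 -0.004 -0.004] [ 0.04 -1.41 -0.38] |deg 0.3
row [ 0.002 -0.004 -0.004] [ 0.04  0.06 -0.07] |deg 0.3
tip case [-0.1397 -0.0005  0.0794] ap [ 0.204  0.039 -0.978] [-8.64672265 -4.64147706 17.37030013] [-0.5   0.58  2.03  0.36  0.38 -2.57] 2.825
```

step_arm --pt "0 0 0 0 -0.5 -0.2 1" --pt "0 0 0 0 -3 -0.8 1" --pt "0 0 0 0 -7 -2 1" --pt "0 0 0 0 -12 -4 1" --pt "0 0 0 0 -16 -6 1" --pt "0 0 0 0 -20 -8 1" --pt "0 0 0 0 -22 -8 1" --pt "0 0 0 0 -22 -8 1" --pt "0 0 0 0 -22 -8 1" --pt "0 0 0 0 -22 -8 1"

```text
t: 4.08
tcp_pos: [0.512, -0.0885, 0.3283]
tool_rot: [0.497, 0.597, -0.484, -0.402]
force: [0.4, -0.8, -0.0]
finger_gap: -0.0
```

```bash
python3 press.py
python3 - <<'E'
from h import *
for n in("top","side"):
    s=snapshot(n);save(s,n+"2");pickle.dump(s,open(n+"2.pkl","wb"))
E
```

```text
tip case [-0.1085  0.0006  0.3097] ap [ 0.204  0.039 -0.978] [ 0.42152516 -0.83427995 -0.02363843] [-0.45  0.22  1.72  0.14  1.04 -2.27] 4.075
```

View pics/side2.png

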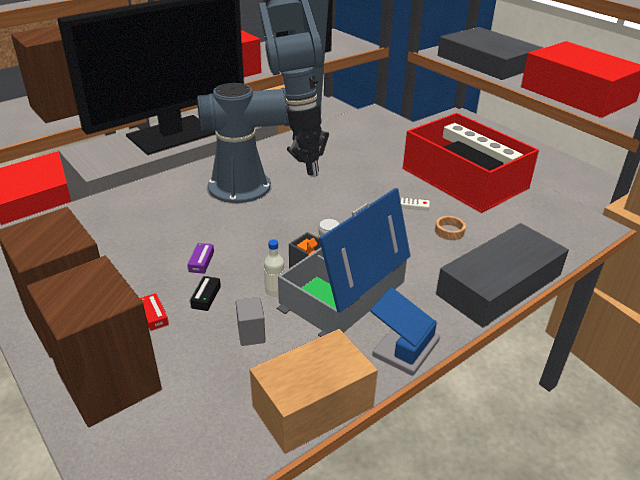

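View pics/top2.png

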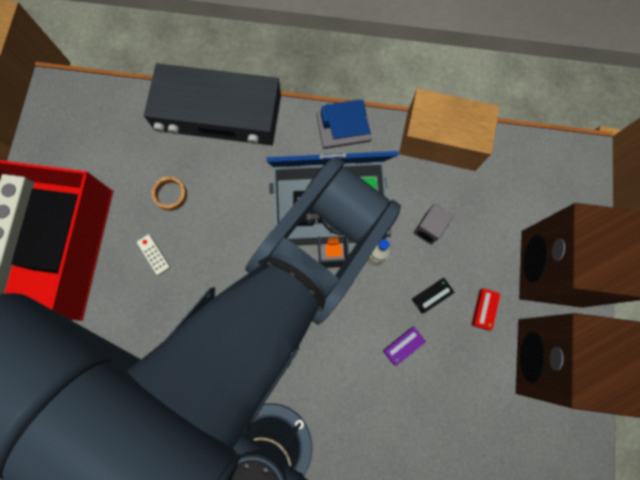

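The top view shows the door fully open, with its edge at about (332,157), and the green mat in the right (-y) compartment at (372,183). Next I refine the drive pose and reach for it.

```bash
cat > m2.py <<'E'
from h import *
for n,z in(("top",.03),("side",.03)):
    s=pickle.load(open(n+"2.pkl","rb"));f=s["frame"];hsv=cv2.cvtColor(f,cv2.COLOR_RGB2HSV)
    C=cloud(s)
    d=np.hypot(C[...,0]-.4226,C[...,1]+.363)
    m=((d<.075)&(C[...,2]>.022)&(C[...,2]<.05))
    P=C[m][:,:2].astype(np.float32);print(n,"cloud top",cv2.minAreaRect(P),np.median(P,0),np.median(C[m][:,2]),len(P))
    m2=((d<.08)&((f.max(2)<60)|(f.min(2)>150))).astype(np.uint8)
    c=max(cv2.findContours(m2,cv2.RETR_EXTERNAL,cv2.CHAIN_APPROX_NONE)[0],key=cv2.contourArea).reshape(-1,2)
    print(n,"mask",cv2.minAreaRect(onplane(s,c,z)[:,:2].astype(np.float32)))
d=np.radians(40.4)
rt=tool([np.cos(d),np.sin(d),0],[0,0,-1])
row([.4226,-.363,.2],rt)
E
python3 m2.py
```

```text
top cloud top ((0.42506659030914307, -0.3649469316005707), (0.04794120788574219, 0.10115359723567963), 40.35552215576172) [ 0.4242337 -0.3636167] 0.031027809629574188 725
top mask ((0.42267733812332153, -0.3633570671081543), (0.04607595503330231, 0.10207203030586243), 40.98957061767578)
side cloud top ((0.426016628742218, -0.369204044342041), (0.04998388886451721, 0.10907947272062302), 39.99468231201172) [ 0.4303437  -0.37140715] 0.028846324713039162 518
side mask ((0.4517868757247925, -0.37744373083114624), (0.12571047246456146, 0.15244433283805847), 52.95298385620117)
row [0.191 1.044 0.109] [-25.33   9.74  16.18] |deg 61.1
```

```bash
sed -i 's/^row(\[.4226.*/import sys\nfor z in map(float,sys.argv[1:]): row([.424,-.3645,z],rt)\nprint(sense()["q"].round(2),sense()["force"].round(1),sense()["t"])/' m2.py; sed -n '/^d=np/,$p' m2.py > m3.py; sed -i '1i from h import *' m3.py; python3 m3.py .16
```

```text
row [0.191 1.044 0.109] [-25.5   13.68  16.91] |deg 61.1
[-0.45  0.22  1.72  0.14  1.04 -2.27] [0.7 1.  0.1] 4.175
```

step_arm --pt "0.03 0.17 0.02 -4 0 3 -1" --pt "0.06 0.35 0.04 -9 0 6 -1" --pt "0.1 0.52 0.06 -14 1 9 -1" --pt "0.13 0.7 0.08 -19 4 12 -1" --pt "0.16 0.87 0.09 -23 8 15 -1" --pt "0.19 1.044 0.11 -25.5 12 16.9 -1" --pt "0.19 1.044 0.11 -25.5 13.7 16.9 -1" --pt "0.19 1.044 0.11 -25.5 13.7 16.9 -1" --pt "0.19 1.044 0.11 -25.5 13.7 16.9 -1"

```text
t: 5.3
tcp_pos: [0.4248, -0.3639, 0.161]
tool_rot: [0.664, 0.245, -0.245, -0.662]
force: [0.3, 0.5, -0.6]
finger_gap: 0.999
```

```bash
python3 m3.py .16 .06 .024;python3 - <<'E'
from h import *
s=snapshot("side");cv2.imwrite("pics/side3c.png",cv2.resize(s["frame"][200:350,130:330],None,fx=3.5,fy=3.5)[...,::-1])
E
```

```text
row [ 0.003  0.002 -0.   ] [-0.1  0.1  0. ] |deg 0.2
row [ 0.003  0.002 -0.   ] [-0.1  10.1   0.03] |deg 0.2
row [ 0.003  0.002 -0.   ] [-0.09 13.7   0.04] |deg 0.2
[-0.91  0.56  1.68 -0.    0.89 -1.61] [ 0.3  0.5 -0.6] 5.3
```

View pics/side3c.png

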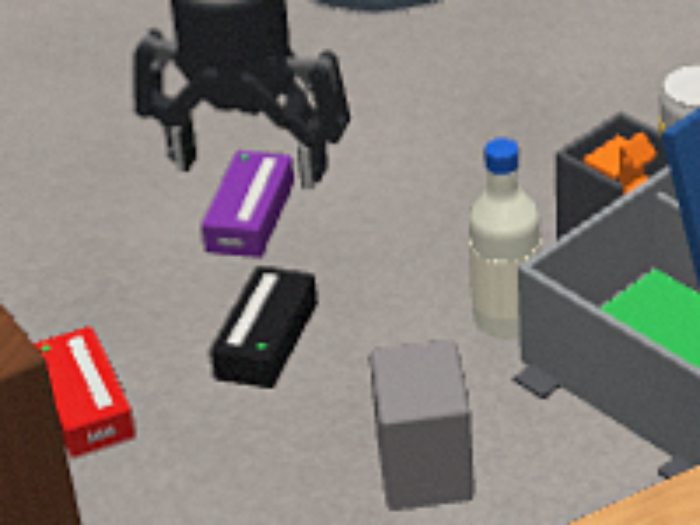

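The side crop shows the open gripper above the black drive at (265,325), aligned across its width, with nothing in the way. I descend and grip.

step_arm --pt "0 0 0 -0.1 5 0 -1" --pt "0 0 0 -0.1 9 0 -1" --pt "0 0 0 -0.1 11.5 0 -1" --pt "0 0 0 -0.1 13 0 -1" --pt "0 0 0 -0.1 13.7 0 -1" --pt "0 0 0 -0.1 13.7 0 -1" --pt "0 0 0 -0.1 13.7 0 1" --pt "0 0 0 -0.1 13.7 0 1" --pt "0 0 0 -0.1 13.7 0 1" --pt "0 0 0 -0.1 13.7 0 1" --pt "0 0 0 -0.1 13.7 0 1" --grip_force 40

```text
t: 6.72
tcp_pos: [0.4247, -0.3657, 0.0254]
tool_rot: [0.665, 0.245, -0.245, -0.661]
force: [-1.1, 0.3, 6.3]
finger_gap: 0.551
```

```bash
python3 m3.py .024
```

```text
row [ 0.006  0.002 -0.001] [0.03 0.14 0.14] |deg 0.4
[-0.91  0.79  1.74 -0.    0.61 -1.62] [-1.1  0.3  6.3] 6.725
```

```bash
cat > pl.py <<'E'
from h import *
import sys
cy=Rc.apply([0,1,0])
for z in map(float,sys.argv[1:]): row(case(-.028,-.0705,z),tool(cy,[0,0,-1]))
st=sense();print("case",Rc.inv().apply(st["tcp_pos"]-CO).round(4),st["q"].round(2),st["force"].round(1),st["t"],st["finger_gap"])
E
python3 pl.py .26
```

```text
row [ 0.005 -1.05  -0.004] [ 28.42 -23.51   4.89] |deg 60.2
case [-0.2498 -0.2555  0.0254] [-0.91  0.79  1.74 -0.    0.61 -1.62] [-1.1  0.3  6.3] 6.725 0.5511765167952132
```

step_arm --pt "0 0 0 0 -1 0 1" --pt "0 0 0 0 -4 0 1" --pt "0 0 0 0 -9 0 1" --pt "0 0 0 0 -15 0 1" --pt "0 0 0 0 -20 0 1" --pt "0 0 0 0 -23 0 1" --pt "0 0 0 0 -23 0 1"

```text
t: 7.6
tcp_pos: [0.4246, -0.3652, 0.2576]
tool_rot: [0.667, 0.246, -0.244, -0.66]
force: [-0.2, -0.6, -4.0]
finger_gap: 0.552
```

```bash
python3 pl.py .255
```

```text
row [ 0.009 -1.05  -0.007] [28.41  0.18  4.98] |deg 60.2
case [-0.2498 -0.255   0.2576] [-0.91  0.43  1.6  -0.    1.11 -1.62] [-0.2 -0.6 -4. ] 7.6 0.5523971973274827
```

step_arm --pt "0 -0.1 0 2.5 0 0.5 1" --pt "0 -0.2 0 5.5 0 1 1" --pt "0 -0.32 0 9 0 1.6 1" --pt "0 -0.44 0 12.5 0 2.2 1" --pt "0 -0.56 0 16 0 2.8 1" --pt "0 -0.68 0 19.5 0 3.4 1" --pt "0 -0.8 0 23 0 4 1" --pt "0.01 -0.92 0 26 0 4.6 1" --pt "0.01 -1.0 -0.01 28 0.2 5 1" --pt "0.01 -1.05 -0.01 28.4 0.2 5 1" --pt "0.01 -1.05 -0.01 28.4 0.2 5 1" --pt "0.01 -1.05 -0.01 28.4 0.2 5 1"

```text
t: 9.1
tcp_pos: [0.6069, -0.1425, 0.253]
tool_rot: [0.45, 0.545, -0.544, -0.453]
force: [0.6, -0.9, -4.2]
finger_gap: 0.551
```

```bash
python3 pl.py .15 .037
python3 - <<'E'
from h import *
for n in("top","side"):
    s=snapshot(n);save(s,n+"4");pickle.dump(s,open(n+"4.pkl","wb"))
    a=s["frame"][120:290,240:440] if n=="top" else s["frame"][120:350,220:440]
    cv2.imwrite(f"pics/{n}4c.png",cv2.resize(a,None,fx=3,fy=3)[...,::-1])
E
```

```text
row [-0.002 -0.001  0.005] [-0.09 10.3  -0.15] |deg 0.3
row [-0.002 -0.001  0.005] [-0.15 21.6  -0.17] |deg 0.3
case [-0.0292 -0.0701  0.253 ] [-0.41  0.52  1.43  0.    1.19 -2.17] [ 0.6 -0.9 -4.2] 9.1 0.5514494770012401
```

View pics/side4c.png

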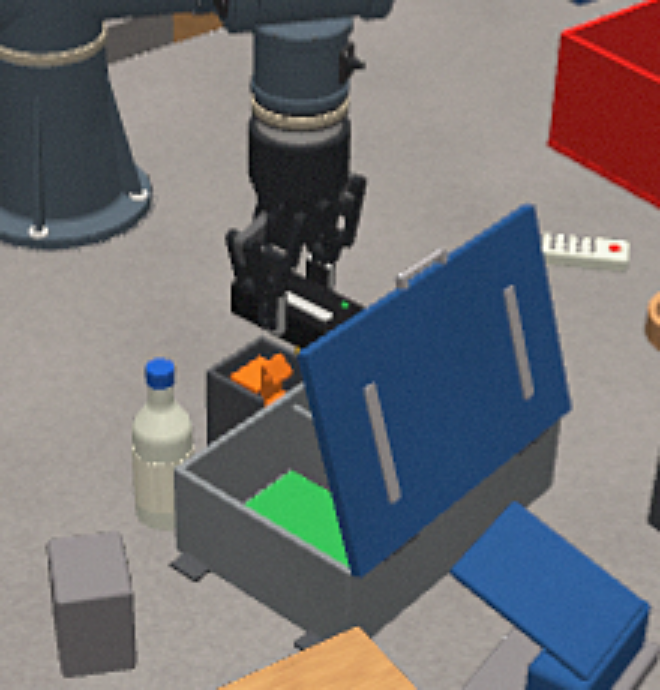

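View pics/top4c.png

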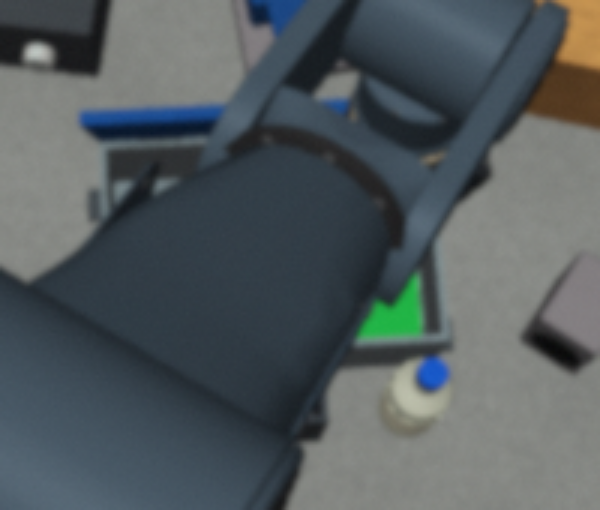

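The drive is held level above the -y compartment, and the wrist clears the door edge, which is at about (530,207) in the side crop. I lower it in stages.

step_arm --pt "0 0 0 -0.1 2 -0.15 1" --pt "0 0 0 -0.1 5 -0.15 1" --pt "0 0 0 -0.1 8 -0.15 1" --pt "0 0 0 -0.1 11 -0.15 1" --pt "0 0 0 -0.1 14 -0.15 1" --pt "0 0 0 -0.1 16.5 -0.15 1" --pt "0 0 0 -0.1 18.5 -0.15 1" --pt "0 0 0 -0.1 19.8 -0.15 1" --pt "0 0 0 -0.1 20.5 -0.15 1" --pt "0 0 0 -0.1 21 -0.15 1" --pt "0 0 0 -0.1 21.2 -0.15 1"

```text
t: 10.58
tcp_pos: [0.6091, -0.1428, 0.0423]
tool_rot: [0.451, 0.545, -0.543, -0.452]
force: [0.3, -0.1, -4.5]
finger_gap: 0.55
```

```bash
python3 pl.py .037 .035
python3 - <<'E'
from h import *
s=snapshot("side");a=s["frame"][150:340,240:440]
cv2.imwrite(f"pics/side5c.png",cv2.resize(a,None,fx=3,fy=3)[...,::-1])
E
```

```text
row [ 0.    -0.001  0.004] [0.03 0.53 0.08] |deg 0.2
row [ 0.    -0.001  0.004] [0.03 0.73 0.08] |deg 0.2
case [-0.0272 -0.0708  0.0423] [-0.41  0.81  1.56  0.    0.77 -2.17] [ 0.3 -0.1 -4.5] 10.575 0.5504670715597604
```

View pics/side5c.png

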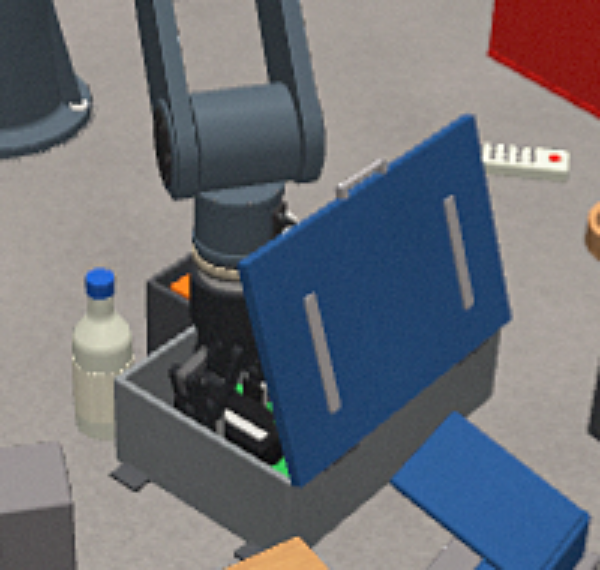

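The side crop shows the drive just above the mat inside the compartment, touching neither walls nor door. I make the last few millimetres.

step_arm --pt "0 0 0 0 0.2 0 1" --pt "0 0 0 0 0.4 0 1" --pt "0 0 0 0 0.55 0 1" --pt "0 0 0 0 0.65 0 1" --pt "0 0 0 0 0.65 0 1"

```text
t: 11.25
tcp_pos: [0.609, -0.1428, 0.0366]
tool_rot: [0.451, 0.545, -0.543, -0.452]
force: [-2.1, 0.8, 3.3]
finger_gap: 0.553
```

```bash
python3 pl.py .037
```

```text
row [ 0.    -0.001  0.003] [ 0.03 -0.04  0.07] |deg 0.2
case [-0.0273 -0.0708  0.0366] [-0.41  0.82  1.56  0.    0.76 -2.17] [-2.1  0.8  3.3] 11.25 0.5527492593413874
```

step_arm --pt "0 0 0 0 0 0 -0.2" --pt "0 0 0 0 0 0 -0.35" --pt "0 0 0 0 0 0 -0.5" --pt "0 0 0 0 0 0 -0.5" --pt "0 0 0 0 0 0 -0.5" --pt "0 0 0 0 -1 0 -0.5" --pt "0 0 0 0 -3 0 -0.5" --pt "0 0 0 0 -6 0 -0.5" --pt "0 0 0 0 -10 0 -0.5" --pt "0 0 0 0 -15 0 -0.5" --pt "0 0 0 0 -20 0 -0.5" --pt "0 0 0 0 -25 0 -0.5"

```text
t: 12.75
tcp_pos: [0.6088, -0.1435, 0.2901]
tool_rot: [0.451, 0.545, -0.543, -0.452]
force: [0.2, 0.2, 0.2]
finger_gap: 0.746
```

```bash
python3 pl.py .037
python3 - <<'E'
from h import *
for n in("top","side"):
    s=snapshot(n);save(s,n+"6");pickle.dump(s,open(n+"6.pkl","wb"))
    a=s["frame"][120:290,240:440] if n=="top" else s["frame"][120:350,220:440]
    cv2.imwrite(f"pics/{n}6c.png",cv2.resize(a,None,fx=3,fy=3)[...,::-1])
E
```

```text
row [ 0.002 -0.001  0.002] [ 0.04 25.31  0.09] |deg 0.2
case [-0.0276 -0.0714  0.2901] [-0.41  0.49  1.39  0.    1.27 -2.17] [0.2 0.2 0.2] 12.75 0.7457689091389228
```

View pics/side6c.png

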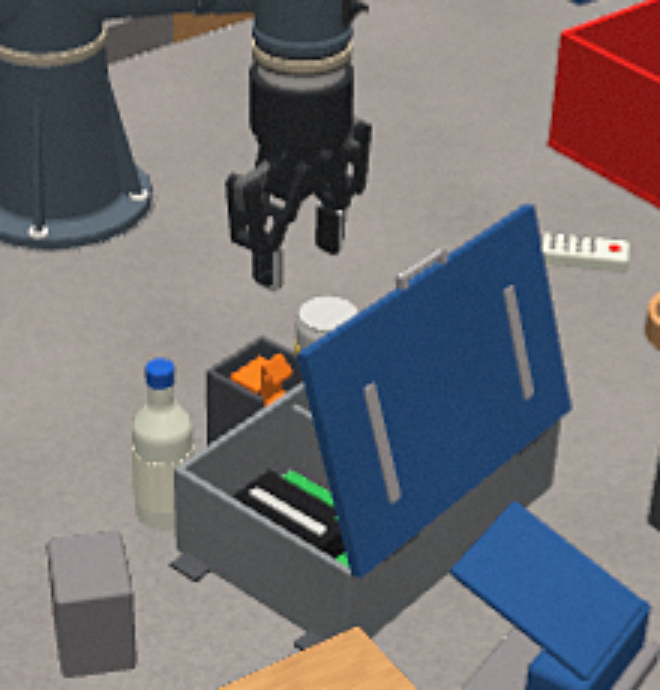

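The side crop shows the drive lying flat on the green mat at (300,510), let go. Next I close the gripper and bring the fingertips over the door to its outer face near the edge.

```bash
cat > dr.py <<'E'
from h import *
import sys
cy=Rc.apply([0,1,0]);rt=tool(cy,[0,0,-1])
for a in sys.argv[1:]:
    x,y,z=map(float,a.split(","));print("tip",a,end=" ");row(case(x,y,z+.019),rt)
st=sense();T=R.from_quat(st["tool_rot"]);t=Rc.inv().apply(st["tcp_pos"]+.019*T.apply([0,1,0])-CO)
print("tip case",t.round(4),st["q"].round(2),st["force"].round(1),st["t"],st["finger_gap"])
E
python3 dr.py .095,0,.35 .095,0,.25
```

```text
tip .095,0,.35 row [ 0.014 -0.001 -0.006] [  7.32  -7.23 -12.03] |deg 0.9
tip .095,0,.25 row [ 0.014 -0.001 -0.006] [  7.37   2.77 -11.89] |deg 0.9
tip case [-0.0241 -0.0736  0.2765] [-0.41  0.48  1.38  0.    1.26 -2.17] [-0.4 -0.6 -0. ] 12.85 0.754163501873974
```

step_arm --pt "0 0 0 0 -4 0 1" --pt "0.01 0 0 0 -7 0 1" --pt "0.01 0 0 2 -7.2 -2 1" --pt "0.01 0 0 4 -7.2 -6 1" --pt "0.01 0 0 6 -7.2 -9 1" --pt "0.01 0 0 7.3 -7.2 -12 1" --pt "0.01 0 0 7.3 -7.2 -12 1" --pt "0.01 0 0 7.3 -7.2 -12 1"

```text
t: 13.85
tcp_pos: [0.7149, -0.0509, 0.3687]
tool_rot: [-0.454, -0.544, 0.545, 0.449]
force: [-0.0, -0.1, 0.1]
finger_gap: 0.0
```

```bash
python3 dr.py .095,0,.25
python3 - <<'E'
from h import *
for n in("top","side"):
    s=snapshot(n);save(s,n+"7");pickle.dump(s,open(n+"7.pkl","wb"))
    a=s["frame"][120:290,240:440] if n=="top" else s["frame"][90:320,220:440]
    cv2.imwrite(f"pics/{n}7c.png",cv2.resize(a,None,fx=3,fy=3)[...,::-1])
E
```

```text
tip .095,0,.25 row [ 0.003 -0.001 -0.006] [ 0.07  9.97 -0.09] |deg 0.4
tip case [ 9.390e-02 -3.000e-04  3.497e-01] [-0.22  0.57  1.02 -0.    1.54 -1.98] [-0.  -0.1  0.1] 13.85 0.00036857720614352947
```

View pics/side7c.png

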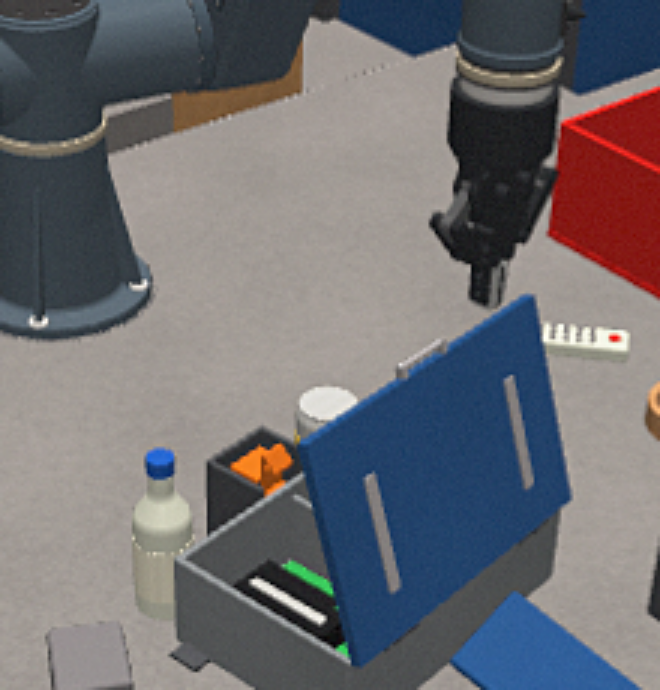

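The side crop shows the shut fingers at (487,300), above and behind the door edge. I lower them behind the outer face and work out the arc.

step_arm --pt "0 0 0 0 4 0 1" --pt "0 0 0 0 8 0 1" --pt "0 0 0 0 10 0 1" --pt "0 0 0 0 10 0 1"

```text
t: 14.45
tcp_pos: [0.7134, -0.0527, 0.2671]
tool_rot: [-0.453, -0.543, 0.545, 0.451]
force: [0.5, -0.7, 0.3]
finger_gap: -0.001
```

```bash
cat > arc.py <<'E'
from h import *
import sys
st=sense();T=R.from_quat(st["tool_rot"])
d=.165
for th in map(float,sys.argv[1:]):
    c,s=np.cos(th),np.sin(th)
    p=case(.096-d*c+.010*s+.011,0,.090+d*s+.010*c+.019)
    print(th,np.round(T.inv().apply(p-st["tcp_pos"])*100,2))
t=Rc.inv().apply(st["tcp_pos"]+.019*T.apply([0,1,0])-CO)
print("tip case",t.round(4),st["q"].round(2),st["force"].round(1),st["t"])
E
python3 arc.py 1.3 1.25 1.2 1.1 1 .9 .8 .7 .6 .5 .4
```

```text
1.3 [ 0.15 -0.35  1.96]
1.25 [ 0.15 -0.16  2.77]
1.2 [0.15 0.08 3.56]
1.1 [0.15 0.66 5.11]
1.0 [0.15 1.4  6.58]
0.9 [0.14 2.28 7.98]
0.8 [0.14 3.29 9.29]
0.7 [ 0.14  4.43 10.48]
0.6 [ 0.15  5.69 11.56]
0.5 [ 0.15  7.04 12.5 ]
0.4 [ 0.15  8.48 13.31]
tip case [ 0.0921 -0.0017  0.2481] [-0.23  0.64  1.16 -0.    1.34 -1.98] [ 0.5 -0.7  0.3] 14.45
```

step_arm --pt "0 0 0 0.15 -0.3 1.5 1" --pt "0 0 0 0.15 -0.2 2.7 1" --pt "0 0 0 0.15 0.1 3.6 1" --pt "0 0 0 0.15 0.4 4.4 1" --pt "0 0 0 0.15 0.7 5.1 1" --pt "0 0 0 0.15 1.4 6.6 1" --pt "0 0 0 0.15 2.3 8 1" --pt "0 0 0 0.15 3.3 9.3 1" --pt "0 0 0 0.15 3.3 9.3 1"

```text
t: 15.58
tcp_pos: [0.6201, -0.0682, 0.2332]
tool_rot: [-0.452, -0.542, 0.545, 0.453]
force: [0.5, -0.1, 0.0]
finger_gap: -0.001
```

```bash
python3 arc.py .8 .7 .6 .5 .4 .3 .2 .1 0 ;  python3 - <<'E'
from h import *
s=snapshot("side");a=s["frame"][90:320,220:440]
cv2.imwrite(f"pics/side8c.png",cv2.resize(a,None,fx=3,fy=3)[...,::-1])
E
```

```text
0.8 [-0.05 -0.12 -0.17]
0.7 [-0.05  1.03  1.02]
0.6 [-0.05  2.28  2.09]
0.5 [-0.05  3.64  3.04]
0.4 [-0.05  5.09  3.84]
0.3 [-0.05  6.61  4.49]
0.2 [-0.05  8.18  4.99]
0.1 [-0.05  9.8   5.32]
0.0 [-0.05 11.44  5.5 ]
tip case [-0.0026  0.0005  0.2142] [-0.29  0.55  1.45 -0.    1.15 -2.04] [ 0.5 -0.1  0. ] 15.575
```

View pics/side8c.png

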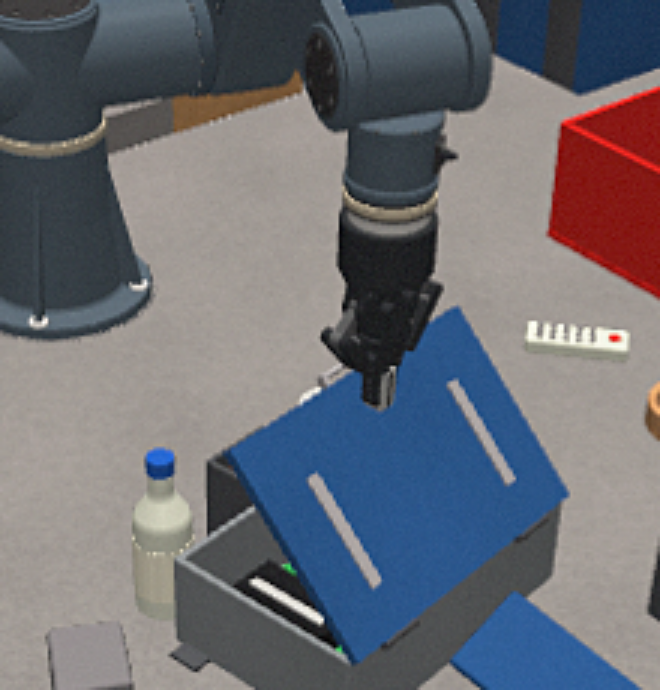

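The side crop shows the fingertips at (378,405) riding on the door face, with the door about half way down. I continue the arc slowly.

step_arm --pt "0 0 0 0 0.5 0.5 1" --pt "0 0 0 0 1 1 1" --pt "0 0 0 0 2.3 2.1 1" --pt "0 0 0 0 3.6 3 1" --pt "0 0 0 0 5.1 3.8 1" --pt "0 0 0 0 6.6 4.5 1" --pt "0 0 0 0 8 5 1" --pt "0 0 0 0 9 5.2 1" --pt "0 0 0 0 9.8 5.3 1" --pt "0 0 0 0 9.8 5.3 1"

```text
t: 16.88
tcp_pos: [0.5682, -0.0779, 0.1352]
tool_rot: [-0.452, -0.542, 0.545, 0.453]
force: [-0.3, 0.9, 1.3]
finger_gap: 0.002
```

```bash
python3 arc.py .1 .05 0 -.03 -.06;  python3 - <<'E'
from h import *
s=snapshot("side");a=s["frame"][90:320,220:440]
cv2.imwrite(f"pics/side9c.png",cv2.resize(a,None,fx=3,fy=3)[...,::-1])
E
```

```text
0.1 [-0.06 -0.02  0.09]
0.05 [-0.06  0.8   0.2 ]
0.0 [-0.06  1.62  0.27]
-0.03 [-0.06  2.12  0.29]
-0.06 [-0.05  2.61  0.29]
tip case [-0.0554  0.0006  0.1162] [-0.33  0.62  1.66 -0.    0.87 -2.08] [-0.3  0.9  1.3] 16.875
```

View pics/side9c.png

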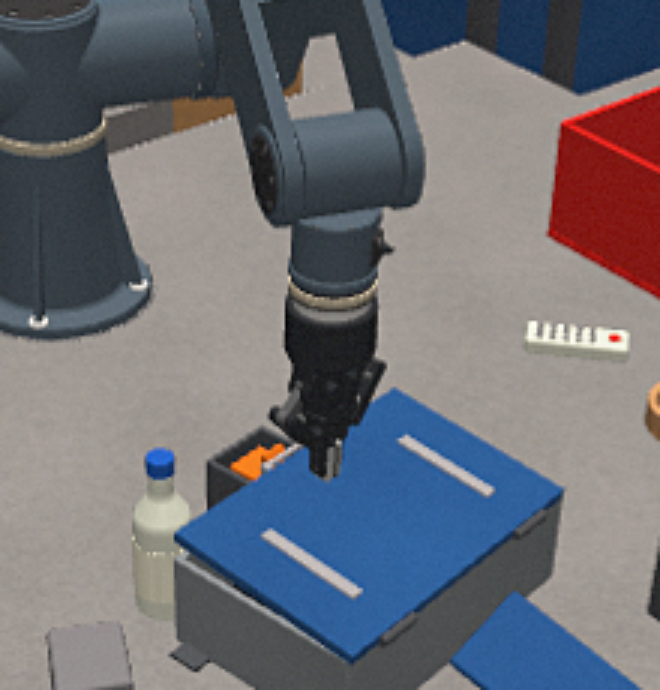

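Nearly closed: the gap at the front edge is visible at (205,575) in the crop. I press gently through the catch.

step_arm --pt "0 0 0 0 0.4 0.1 1" --pt "0 0 0 0 0.8 0.2 1" --pt "0 0 0 0 1.1 0.2 1" --pt "0 0 0 0 1.4 0.25 1" --pt "0 0 0 0 1.6 0.25 1" --pt "0 0 0 0 1.8 0.25 1" --pt "0 0 0 0 1.9 0.25 1" --pt "0 0 0 0 1.9 0.25 1"

```text
t: 17.92
tcp_pos: [0.5665, -0.0784, 0.118]
tool_rot: [-0.452, -0.542, 0.545, 0.452]
force: [-2.0, 1.4, 11.3]
finger_gap: -0.002
```

```bash
python3 arc.py 0 -.03;  python3 - <<'E'
from h import *
s=snapshot("side");a=s["frame"][190:340,250:400]
cv2.imwrite(f"pics/side10c.png",cv2.resize(a,None,fx=4,fy=4)[...,::-1])
E
```

```text
0.0 [-0.04 -0.1   0.1 ]
-0.03 [-0.04  0.4   0.12]
tip case [-0.057   0.0004  0.099 ] [-0.33  0.64  1.68 -0.    0.82 -2.08] [-2.   1.4 11.3] 17.925
```

View pics/side10c.png

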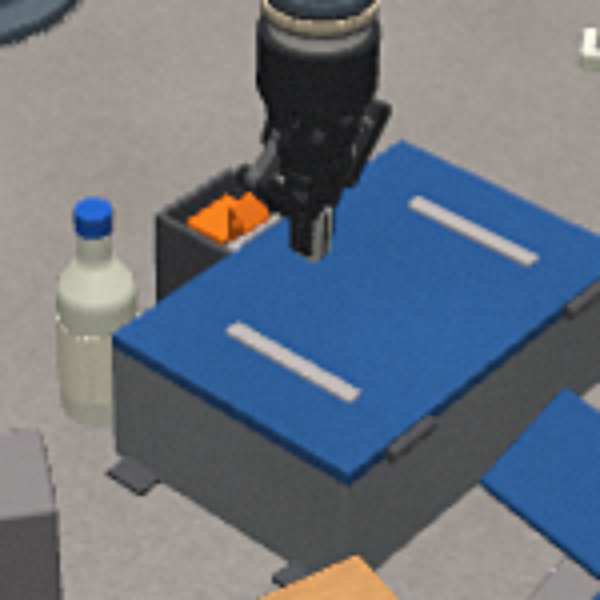

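The door looks closed in the side crop, with the tip at z=0.099 and 11 N on it. I press a little harder, lift slowly and check whether it stays down.

step_arm --pt "0 0 0 0 0.3 0 1" --pt "0 0 0 0 0.4 0 1" --pt "0 0 0 0 0.4 0 1" --pt "0 0 0 0 0 0 1" --pt "0 0 0 0 -0.8 0 1" --pt "0 0 0 0 -1.6 0 1" --pt "0 0 0 0 -2.4 0 1" --pt "0 0 0 0 -2.4 0 1"

```text
t: 18.98
tcp_pos: [0.567, -0.0785, 0.1426]
tool_rot: [-0.453, -0.543, 0.545, 0.451]
force: [0.1, -0.5, -0.4]
finger_gap: -0.001
```

```bash
python3 arc.py 0 -.03;  python3 - <<'E'
from h import *
s=snapshot("side");a=s["frame"][190:340,250:400]
cv2.imwrite(f"pics/side11c.png",cv2.resize(a,None,fx=4,fy=4)[...,::-1])
E
```

```text
0.0 [-0.02  2.36  0.14]
-0.03 [-0.01  2.86  0.16]
tip case [-0.0566  0.0002  0.1236] [-0.33  0.6   1.66 -0.    0.88 -2.08] [ 0.1 -0.5 -0.4] 18.975
```

View pics/side11c.png

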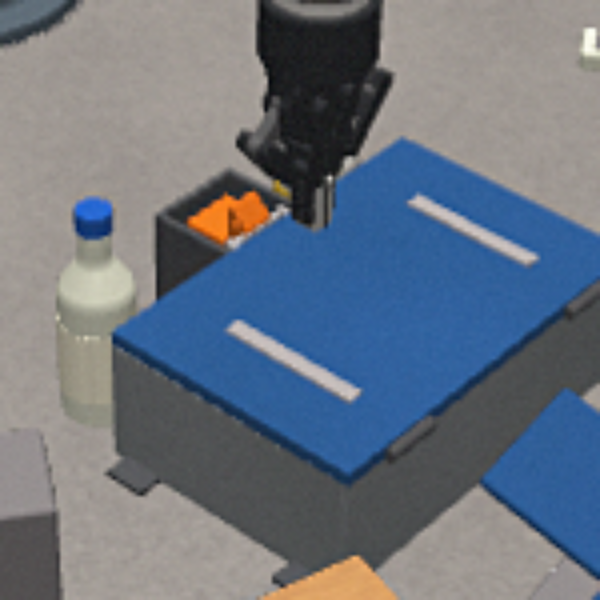

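The fingers are clear with no force and the door stayed down. I lift away to the left-rear and check from both cameras.

step_arm --pt "0 0 0 0 -4 0 1" --pt "0 0 0 0 -9 0 1" --pt "0 0 0 2 -14 0 1" --pt "0 0 0 6 -18 2 1" --pt "0 0 0 11 -20 4 1" --pt "0 0 0 16 -20 6 1" --pt "0 0 0 21 -20 8 1" --pt "0 0 0 26 -20 9 1" --pt "0 0 0 31 -20 10 1" --pt "0 0 0 36 -20 10 1" --pt "0 0 0 40 -20 10 1" --pt "0 0 0 40 -20 10 1"

```text
t: 20.52
tcp_pos: [0.3947, 0.2993, 0.3408]
tool_rot: [-0.451, -0.543, 0.546, 0.451]
force: [0.5, -0.8, -0.2]
finger_gap: -0.003
```

```bash
cat > fin.py <<'E'
from h import *
S={}
for n in("top","side"):
    s=snapshot(n);S[n]=s;save(s,n+"12");a=s["frame"][150:290,260:420] if n=="top" else s["frame"][190:340,250:400]
    cv2.imwrite(f"pics/{n}12c.png",cv2.resize(a,None,fx=4,fy=4)[...,::-1])
    f=s["frame"];hsv=cv2.cvtColor(f,cv2.COLOR_RGB2HSV);C=cloud(s)
    L=Rc.inv().apply((C.reshape(-1,3)-CO)).reshape(C.shape)
    s0=pickle.load(open(n+"0.pkl","rb"));L0=Rc.inv().apply((cloud(s0).reshape(-1,3)-CO)).reshape(C.shape)
    for nm,l,fr in(("start",L0,s0["frame"]),("now",L,f)):
        h=cv2.cvtColor(fr,cv2.COLOR_RGB2HSV)
        b=(h[...,0]>100)&(h[...,0]<125)&(h[...,1]>150)&(abs(l[...,1])<.14)&(abs(l[...,0])<.095)&(l[...,2]>.08)
        A=np.c_[l[b][:,0],np.ones(b.sum())];k=np.linalg.lstsq(A,l[b][:,2],rcond=None)[0]
        o=(h[...,0]<15)&(h[...,1]>180)&(abs(l[...,1])<.05)&(abs(l[...,0]+.13)<.04)&(l[...,2]>.05)
        print(n,nm,"door slope",k.round(4),b.sum(),"orange z",np.percentile(l[o][:,2],[10,50,90]).round(4) if o.any() else None,l[o][:,0].mean().round(4))
st=sense();print(st["q"].round(2),st["force"].round(1),st["t"],st["tcp_pos"])
E
python3 fin.py
```

```text
top start door slope [-0.0032  0.1016] 7404 orange z [0.0908 0.0941 0.1126] -0.1265
top now door slope [-0.003   0.1017] 7417 orange z [0.0907 0.094  0.1132] -0.1264
side start door slope [-0.0069  0.0996] 4722 orange z [0.0887 0.0933 0.1108] -0.1222
side now door slope [-0.0062  0.0996] 4735 orange z [0.0891 0.0953 0.1106] -0.122
[ 0.42  0.25  1.63 -0.    1.27 -1.33] [ 0.3 -0.4 -0.2] 20.625 [0.39532797 0.29713331 0.34076559]
```

View pics/top12.png

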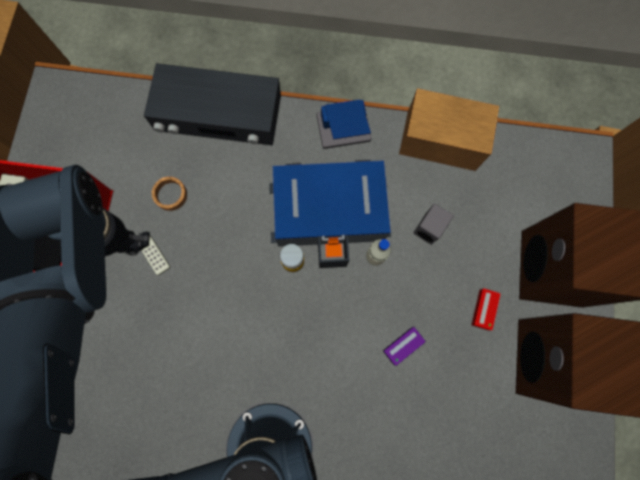

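View pics/side12c.png

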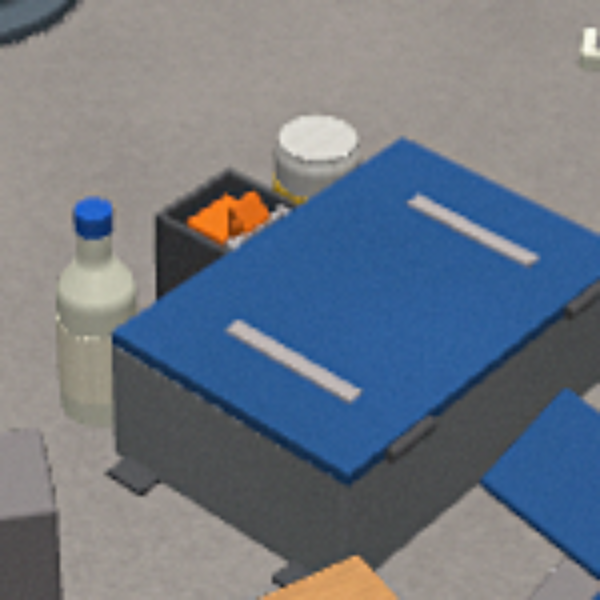

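View pics/top12c.png

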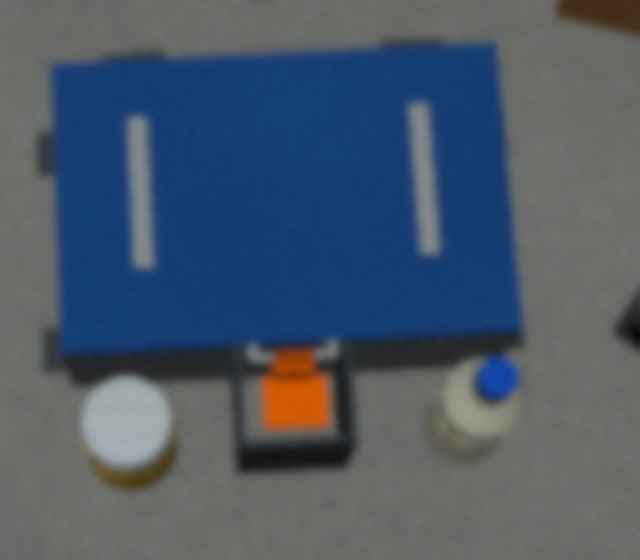

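The top view shows the door, catch, can, spray, speaker, tape and remote all as at the start. The door slope and catch height match the initial readings within noise, and the arm is clear. I hand the job in.

```bash
python3 -c "
from station import *
print(sign_off())"
```

```text
the job is handed in; nothing more can be done
None
```

The drive is put away in the case, and I handed the job in at about 20.6 s of the 69 s allowed. `sign_off()` gives no verdict.

I pressed the catch down with the shut fingers, about 13 mm with 17 N at its stop, and the door sprang fully open. I gripped the black drive across its width and set it down on the mat in the -y compartment. I then led the door down by its outer face and pressed it until it latched, at about 11 N or slightly more.

- **Drive:** when I let go, the TCP was at about x = -27 mm, y = 0 relative to the mat's centre. The picture taken before closing showed the drive flat on the mat. Nothing could be seen inside the case once the door was closed.
- **Door and catch:** after the arm backed off, the door's slope matched the starting reading to within 0.001 rad in both views. The catch's height matched within about 1 mm from the top and 2 mm from the side (noise level), so it looks snapped back over the bar.
- **Bystanders:** the can, spray, speaker, tape and remote look undisturbed in the last pictures. I could not recheck the adapter with the door closed, but nothing went near it.
- **Arm:** it is well clear of everything, with about zero force at the tool. No check failed or disagreed.

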